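Seat the tea tin in the shelf tray

TASK

Put the oblong steel tea tin, the one with the spring clip over its lid, back in its place: seat it in the empty oblong pocket of the bamboo tray, upright, flat on the pocket's floor and square with its sides, and let go of it. Set it down rather than dropping it, do not tip it over, and leave the square tin and the cumin jar as they stand.

Things in the scene. Friction and masses are not known exactly. Their poses are not given: they have to be found in the camera images.
- tea_tin: Loose steel tea tin, a block 46 mm (its x) by 78 mm (its y), 80 mm tall, up to 0.35 kg; its long sides are smooth. A dark 12 mm wide spring clip runs along y over the lid, 3 mm proud, and down both short ends, 4 mm proud (86 mm overall). Upright on the counter at any yaw among a square tin, a round steel dabba and a spice grinder, with finger room around. Origin: centre of its underside, z up.
- oblong_pocket (a point): Centre of the floor of the empty oblong pocket in the bamboo tray, a fixed block 100 by 220 mm, 32 mm tall. The pocket is 66 mm (along x, the tray's short way) by 104 mm (along y, its long way), straight-walled, 24 mm deep, floor 8 mm above the counter, open above. z up. The tin goes in with its long side along y, either way round, about 10 mm to spare all round.
- cumin_jar: White ceramic jar, round, 64 mm across and 96 mm tall with a small knob, standing loose in the tray's other, round pocket (78 mm across), about 103 mm along the tray's y from the oblong pocket's centre. To be left alone. Origin at the centre of its underside.
- square_tin: Loose plain steel tin, 66 mm square and 98 mm tall with a small round knob on the lid and no clip; to be left alone. Origin at the centre of its underside, z up.
Things that resemble listed ones, but are neither listed nor needed, are in the scene too. What is shaped like the tea_tin but orange or yellow is not meant.

How it is judged:
By the outcome, as a careful person would: the job done as asked, in the order asked, and still so for the second after the job is handed in, with the robot touching nothing.
It also fails if it takes over 37 s, if anything falls off the work surface, if the arm or the gripper's body presses on something with over 40 N, if the wrist force passes 120 N, or if a joint passes its speed limit or range.

ROBOT

A 6-joint arm with a two-finger parallel gripper is mounted at the origin on the work surface. World frame = base frame: x ahead of the robot, y to its left, z up, the work surface at z = 0. Lengths are in mm, angles in rad, forces in N, time in s.
With the tool pointing down it reaches from about 350 to 975 mm from the base axis. Payload 7.1 kg.
Tool frame: the origin (TCP) lies between the finger pads; the fingertips stand 19 mm ahead of it and the grasp point (between the pads) is the TCP (ctrl.finger_overhang is the distance from the TCP to the fingertips, in mm); z points along the fingers, y is the line along which they close (so a half turn about z gives the same grasp; the last joint's range is limited). The gripper opens to 88 mm and grips with 3 to 60 N. Pads are 20 mm wide; open, the fingers measure 115 mm over their backs; the gripper's body (75 mm by 178 mm) begins 61 mm behind the grasp point.
Start: joints at [1.191, 0.423, 1.63, -0, 1.089, -0.019], TCP at [220.607, 584.754, 241.675] pointing down, gripper open.
Joint ranges: [-3, 3], [-0.9, 2.11], [0.09, 2.58], [-1.31, 4.45], [0.11, 2.69], [-2.54, 2.54]. Speed limits (rad/s): [2.39, 2.39, 3.01, 3.14, 3.14, 3.14].

INTERFACE

Orientations are given as a rotation vector (axis times angle).
In Python, from workcell import ctrl gives the robot as it stands. The module is installed in compiled form; this text tells all that it offers.
- The arm moves only by the tool arm_command, never from a script. Its argument "rows" is one flat list of numbers, 7 for each row, row after row: the turn, a rotation vector about the tool's x, y, z scaled (see below), then the shift along the tool's x, y, z scaled (see below), then the opening, from -1 (shut) to 1 (fully open). A call has 1 to 5 rows; each row is the pose to reach, as a shift and turn from the pose commanded when the call began, along the tool's axes at that moment, turning the shorter way round; what a row does not reach only later rows make up. The controller multiplies each number of a shift by 80 mm and each number of a turn by 180 degrees. A row lasts 1/10 s, in which the tool goes at most 50 mm and 8.59 degrees, less where a joint would pass 70% of its speed; a pose out of reach is approached as far as the arm can. A call with a number of a shift or a turn outside -1 to 1 is refused whole. A call with a gripper value outside its range is refused whole. The fingers move at their own pace and stop on an object; the grip force is fixed at half the most. Time passes only in rows, so rows that repeat a pose let the fingers close. It gives the time, the measured TCP pose, the force, the opening and the grip force at its end, in the units of the state.
- ctrl.get_obs(): the state, without advancing time (a new reading comes with each control period).
- ctrl.get_image(name): name is "scene" or "top" or "wrist"; returns (picture, depth): 420x560x3 uint8, red, green, blue; 420x560 float32, mm along the optical axis (not along the pixel's ray), 0 where there is no reading.
- ctrl.camera_params(name): a dict with "camera_matrix" (3x3 intrinsics, pixels), "world_to_cam" (4x4, takes a point from world to camera coordinates); the wrist camera has in their place "tool_from_camera" (4x4, takes a point from camera to tool coordinates, whose origin is the TCP and whose axes are the flange's). Camera axes: x right, y down, z forward; pixel columns grow to the right and rows downward; lengths in mm; the calibration is good to about 2 mm. The wrist camera is an equidistant fisheye: a pixel r from the principal point sees the ray r / f radians off the axis. A picture is of the moment at which its call begins: read the wrist's pose just before it. camera_params takes no time and is no camera call.
- ctrl.close_job(): hands the job in; it is judged then, once.
The state is a dict: "t": time; "qpos": joint angles; "qvel": joint speeds; "joint_torque": joint torques, N m; "ee_pos": TCP position; "orientation": TCP orientation; "ft_force": force on the tool from outside, world axes, zero at the start; "moment": the same for the moment, N m; "width": finger opening in mm; "grasp_force": force on a finger pad.
Only numpy, scipy, OpenCV 4.12 (cv2) and the standard library are available. Lean on these libraries where they do the work, as an engineer would, in place of code of your own. Each camera call takes 0.05 s, during which the arm holds its last target. There are 200 camera calls.

## Working session

There is one attempt and no reset: what is moved stays moved. The work goes in short steps, Python scripts to look and compute and a tool call to move; the robot and the scene stay as the last step left them, time stands still between calls to the robot, and variables do not carry over. Pictures are saved under pics/ and viewed, at most 10 in all, crops included, and the job is handed in when it is done.

Besides the shell and the picture viewer there is one more tool, called after "Emit:" as a command line: name --argument value ..., lists and objects as JSON in quotes. arm_command: Moves the arm, as the interface text tells. Shifts and turns lie within -1 to 1; 1 stands for 80 mm of shift or 180 degrees of turn. Its arguments: {"type":"object","properties":{"rows":{"type":"array","items":{"type":"number"}}},"required":["rows"]}

```bash
mkdir -p pics; cat > h.py <<'E'
import numpy as np, cv2
from workcell import ctrl
from scipy.spatial.transform import Rotation as R
def snap(n,f=None):
    im,d=ctrl.get_image(n); np.savez(f'pics/{f or n}.npz',im=im,d=d); cv2.imwrite(f'pics/{f or n}.png',im[...,::-1]); return im,d
def cloud(n,d):
    p=ctrl.camera_params(n);K=np.array(p['camera_matrix']);T=np.linalg.inv(np.array(p['world_to_cam']))
    v,u=np.indices(d.shape); P=np.stack([(u-K[0,2])/K[0,0]*d,(v-K[1,2])/K[1,1]*d,d],-1)
    return P@T[:3,:3].T+T[:3,3]
def ray(n,u,v,z):
    p=ctrl.camera_params(n);K=np.array(p['camera_matrix']);T=np.linalg.inv(np.array(p['world_to_cam']))
    r=T[:3,:3]@np.array([(u-K[0,2])/K[0,0],(v-K[1,2])/K[1,1],1]); c=T[:3,3]
    return c+r*(z-c[2])/r[2]
E
python3 - <<'E'
from h import *
a,_=snap('top');b,_=snap('scene')
for n in('top','scene'):
    p=ctrl.camera_params(n);print(np.linalg.inv(p['world_to_cam'])[:3,3].round())
o=ctrl.get_obs();print(o['ee_pos'],o['orientation'],o['width'])
E
```

```text
[437. -27. 771.]
[1479.  324.  724.]
[220.44435318 584.35835108 240.9824443 ] [-5.63617622e-01 -3.09035309e+00  2.03580784e-03] 87.74467750176358
```

View pics/top.png

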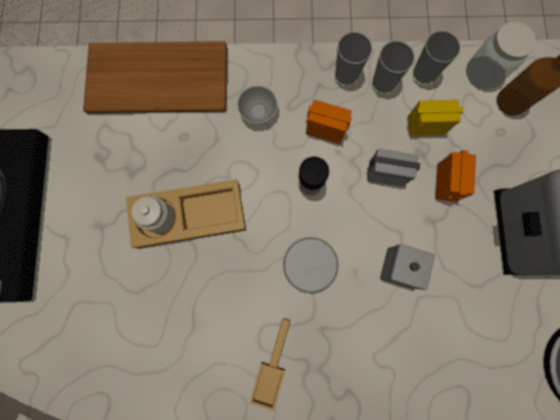

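View pics/scene.png

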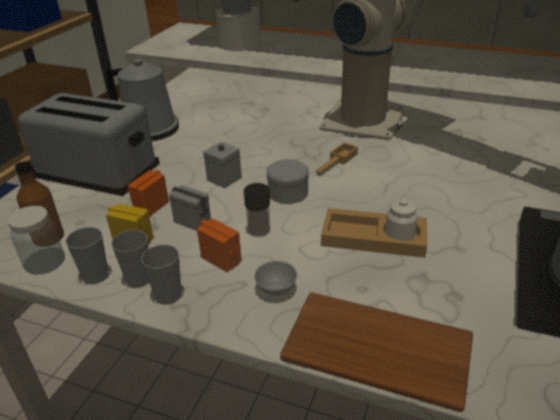

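Top view: the grey oblong tin is at about (396,165). It is at (190,207) in the scene view. Other candidates are the orange tins at (329,121) and (456,177), the yellow one at (434,117), and the square knobbed tin at (410,267). Only the grey oblong block with a dark strip fits, so I'll confirm it in a crop. The tray pocket is at about (210,210), with the jar at (150,215).

```bash
python3 - <<'E'
from h import *
t=np.load('pics/top.npz');s=np.load('pics/scene.npz')
a=cv2.resize(t['im'][130:200,350:490],None,fx=5,fy=5,interpolation=2);b=cv2.resize(s['im'][170:240,150:250],None,fx=5,fy=5,interpolation=2)
c=np.zeros((700,700,3),np.uint8);c[:350]=a;c[350:,:500]=b;c=cv2.resize(c,(600,600));cv2.imwrite('pics/crop.png',c[...,::-1])
Pt=cloud('top',t['d']);Ps=cloud('scene',s['d'])
def rect(M,P,lab):
    q=P[M][:,:2].astype(np.float32);print(lab,len(q),'z',np.median(P[M][:,2]).round(1),cv2.minAreaRect(q))
# tin top in both views
v,u=np.indices(t['d'].shape)
near=(u>365)&(u<425)&(v>140)&(v<192)
M=near&(Pt[...,2]>70)&(Pt[...,2]<95);rect(M,Pt,'tin top')
c=np.median(Pt[M],0)
near=(np.hypot(Ps[...,0]-c[0],Ps[...,1]-c[1])<60)
h=Ps[near][:,2];print('scene z hist',np.histogram(h,bins=np.arange(-5,105,5)))
rect(near&(Ps[...,2]>74)&(Ps[...,2]<95),Ps,'tin scene')
# tray
for P,n in((Pt,'top'),(Ps,'scene')):
    d=np.hypot(P[...,0]-ray('top',185,213,32)[0],P[...,1]-ray('top',185,213,32)[1])<130
    M=d&(P[...,2]>26)&(P[...,2]<37);rect(M,P,'tray '+n)
    p=np.hypot(P[...,0]-ray('top',210,210,8)[0],P[...,1]-ray('top',210,210,8)[1])<55
    rect(p&(P[...,2]>3)&(P[...,2]<14),P,'floor '+n)
    M=d&(P[...,2]>60);rect(M,P,'jar '+n)
E
```

```text
tin top 1078 z 80.6 ((643.5631103515625, -240.93934631347656), (86.29255676269531, 46.54252243041992), 80.07238006591797)
scene z hist (array([ 51, 347,  49,  35,  52,  62,  66,  62,  64,  64,  75,  74,  73,
        72,  77,  69,  97, 346,  56,   0,   0]), array([ -5,   0,   5,  10,  15,  20,  25,  30,  35,  40,  45,  50,  55,
        60,  65,  70,  75,  80,  85,  90,  95, 100]))
tin scene 512 z 81.9 ((645.3421020507812, -240.80609130859375), (91.91752624511719, 48.821781158447266), 79.86946868896484)
tray top 2738 z 32.1 ((563.7037353515625, 164.72763061523438), (100.69359588623047, 221.09686279296875), 8.7908296585083)
floor top 1581 z 8.3 ((562.2428588867188, 118.74000549316406), (84.13423156738281, 102.74835968017578), 8.829839706420898)
jar top 1001 z 92.4 ((555.8482666015625, 215.19863891601562), (57.514488220214844, 62.40604782104492), 50.121437072753906)
tray scene 1732 z 33.3 ((565.1653442382812, 164.05520629882812), (107.96784973144531, 219.7423858642578), 8.573930740356445)
floor scene 619 z 10.0 ((580.0177612304688, 120.18387603759766), (91.42522430419922, 103.5046615600586), 9.080974578857422)
jar scene 721 z 85.2 ((564.64306640625, 218.73910522460938), (57.28875732421875, 62.34718322753906), 8.127944946289062)
```

View pics/crop.png

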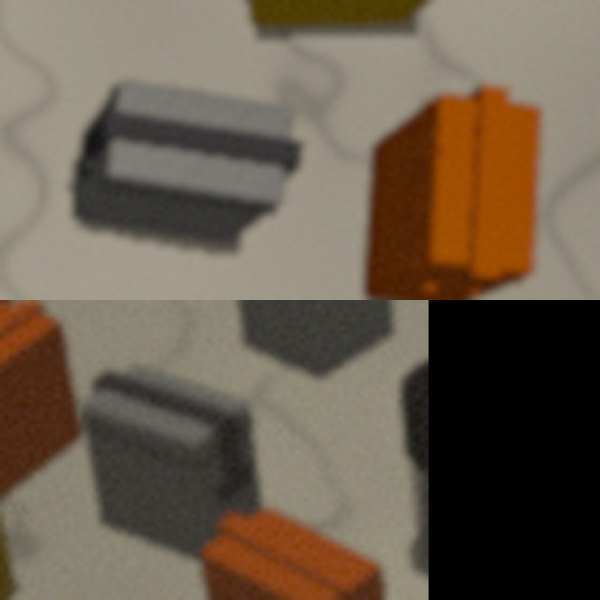

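The crop confirms it: the grey tin has a dark clip along its length, and its top measures 86x46 mm at z≈81 in both views. Next I'll refine the pocket centre and plan the approach.

```bash
cat > plan.py <<'E'
from h import *
def plan(p,yaw,goal,gyaw,n,dp=2):
    """yaw: world angle (deg) of tool y, tool down. Print n calls of (turn, sx,sy,sz)"""
    p=np.array(p,float);goal=np.array(goal,float)
    for k in range(n):
        y=np.radians(yaw);ty=np.array([np.cos(y),np.sin(y),0]);tx=np.array([-ty[1],ty[0],0])*1;tz=np.array([0,0,-1.])
        tx=np.cross(ty,tz); A=np.stack([tx,ty,tz])
        s=np.round(A@((goal-p)/(n-k))/80,dp).clip(-1,1); t=round((yaw-gyaw)/(n-k)/180,3)
        print(k,t,s); p=p+A.T@s*80; yaw-=t*180
    print('end',p.round(1),yaw)
E
python3 - <<'E'
from plan import *
t=np.load('pics/top.npz');s=np.load('pics/scene.npz')
for n,D in(('top',t),('scene',s)):
    P=cloud(n,D['d']);a=np.radians(8.8);ex=np.array([np.cos(a),np.sin(a)]);ey=np.array([-ex[1],ex[0]])
    q=P[...,:2]-[563.7,164.7];X=q@ex;Y=q@ey;Z=P[...,2]
    m=(abs(X)<46)&(Y<10)&(Y>-106)&(Z<14)
    for lab,w in(('Y',Y[m]),('X',X[m])):print(n,lab,np.percentile(w,[1,5,50,95,99]).round(1), np.median(Z[m]).round(1))
    r=(Z>28)&(Z<36)
    b=r&(abs(X)<25)&(Y<15)&(Y>-110); print(' rim Y inner',np.sort(Y[b&(Y<-75)])[-8:].round(1),np.sort(Y[b&(Y>-20)])[:8].round(1))
    b=r&(abs(Y+45)<40); print(' rim X inner',np.sort(X[b&(X<0)])[-12:].round(1),np.sort(X[b&(X>0)])[:12].round(1))
P=cloud('top',t['d']);print('grinder',P[150:200,290:340,2].max())
d=np.hypot(P[...,0]-644,P[...,1]+241)<70
print('neigh',[(P[v,u].round()) for v,u in((117,434),(177,456))])
o=ctrl.get_obs();R0=R.from_rotvec(o['orientation']).as_matrix();print(R0.round(3),np.degrees(np.arctan2(R0[1,1],R0[0,1])))
plan(o['ee_pos'],np.degrees(np.arctan2(R0[1,1],R0[0,1])),[644,-241,180],-10,10)
E
```

```text
top Y [-95.2 -90.9 -44.6   1.8   5.4] 8.3
top X [-28.8 -26.2   2.3  31.2  33.2] 8.3
 rim Y inner [-99.  -98.9 -98.8 -98.8 -98.5 -98.5 -98.4 -98.4] [5.1 5.1 5.3 5.5 5.5 5.5 5.5 5.6]
 rim X inner [-33.7 -33.6 -33.6 -33.5 -33.5 -33.5 -33.4 -33.3 -33.3 -33.1 -33.1 -33. ] [32.4 32.7 32.9 32.9 32.9 32.9 32.9 33.  33.  33.1 33.1 33.1]
scene Y [-102.8  -96.2  -51.4   -0.5    4.4] 9.8
scene X [-44.9 -41.5 -19.8   1.8  30.5] 9.8
 rim Y inner [-98.7 -98.5 -98.5 -98.4 -98.4 -98.3 -98.  -98. ] [5.8 6.  6.  6.2 6.3 6.4 6.5 6.7]
 rim X inner [-30.6 -30.6 -30.4 -30.4 -30.4 -30.2 -30.2 -29.6 -29.5 -29.3 -29.3 -27.7] [34.  34.5 34.7 34.7 34.7 34.8 35.1 35.4 35.5 35.6 35.8 35.8]
grinder 771.0899459645267
neigh [array([ 733., -318.,   80.]), array([ 615., -348.,   81.])]
[[-0.936  0.353 -0.   ]
 [ 0.353  0.936 -0.001]
 [ 0.    -0.001 -1.   ]] 69.328029707269
0 0.044 [-0.86 -0.78  0.08]
1 0.044 [-0.96 -0.65  0.08]
2 0.044 [-1.   -0.51  0.08]
3 0.044 [-1.   -0.37  0.07]
4 0.044 [-1.   -0.21  0.08]
5 0.044 [-1.   -0.04  0.07]
6 0.044 [-1.    0.13  0.08]
7 0.044 [-1.    0.32  0.07]
8 0.044 [-1.    0.52  0.08]
9 0.045 [-1.    0.77  0.07]
end [ 646.2 -182.1  180.2] -10.051970292731014
```

Emit:
arm_command --rows '[0,0,0.044,-0.86,-0.78,0.08,1,0,0,0.044,-0.86,-0.78,0.08,1,0,0,0.044,-0.86,-0.78,0.08,1]'

```text
t: 0.4
ee_pos: [263.8, 497.6, 234.2]
orientation: [-0.78, -3.043, 0.007]
ft_force: [-0.3, -0.1, 0.0]
width: 87.7
grasp_force: 0.0
```

Emit:
arm_command --rows '[0,0,0.044,-0.96,-0.65,0.08,1,0,0,0.044,-0.96,-0.65,0.08,1,0,0,0.044,-0.96,-0.65,0.08,1]'

```text
t: 0.7
ee_pos: [306.3, 416.2, 228.2]
orientation: [-0.988, -2.982, 0.004]
ft_force: [-0.7, 0.5, 0.2]
width: 88.1
grasp_force: 0.0
```

Emit:
arm_command --rows '[0,0,0.044,-1,-0.5,0.08,1,0,0,0.044,-1,-0.5,0.08,1,0,0,0.044,-1,-0.5,0.08,1]'

```text
t: 1.0
ee_pos: [346.8, 337.6, 222.1]
orientation: [-1.192, -2.907, 0.002]
ft_force: [-0.1, 1.1, -0.6]
width: 87.4
grasp_force: 0.0
```

Emit:
arm_command --rows '[0,0,0.044,-1,-0.37,0.08,1,0,0,0.044,-1,-0.37,0.08,1,0,0,0.044,-1,-0.37,0.08,1]'

```text
t: 1.3
ee_pos: [383.3, 261.5, 215.9]
orientation: [-1.389, -2.818, 0.001]
ft_force: [-0.4, 0.6, 0.0]
width: 87.8
grasp_force: 0.0
```

Emit:
arm_command --rows '[0,0,0.044,-1,-0.2,0.08,1,0,0,0.044,-1,-0.2,0.08,1,0,0,0.044,-1,-0.2,0.08,1]'

```text
t: 1.6
ee_pos: [419.9, 189.2, 209.7]
orientation: [1.58, 2.715, 0.001]
ft_force: [-0.0, 0.8, -0.6]
width: 87.7
grasp_force: 0.0
```

Emit:
arm_command --rows '[0,0,0.044,-1,-0.04,0.08,1,0,0,0.044,-1,-0.04,0.08,1,0,0,0.044,-1,-0.04,0.08,1]'

```text
t: 1.9
ee_pos: [457.1, 118.5, 203.3]
orientation: [1.763, 2.6, 0.001]
ft_force: [-0.2, 0.1, 0.0]
width: 87.6
grasp_force: 0.0
```

Emit:
arm_command --rows '[0,0,0.044,-1,0.13,0.08,1,0,0,0.044,-1,0.13,0.08,1,0,0,0.044,-1,0.13,0.08,1]'

```text
t: 2.2
ee_pos: [496.7, 48.2, 196.9]
orientation: [1.938, 2.472, 0.002]
ft_force: [-0.5, 0.6, -0.7]
width: 87.7
grasp_force: 0.0
```

Emit:
arm_command --rows '[0,0,0.044,-1,0.32,0.07,1,0,0,0.044,-1,0.32,0.07,1,0,0,0.044,-1,0.32,0.07,1]'

```text
t: 2.5
ee_pos: [541.1, -23.4, 191.4]
orientation: [2.103, 2.332, 0.002]
ft_force: [-0.6, 0.9, 0.5]
width: 87.8
grasp_force: 0.0
```

```bash
python3 - <<'E'
from plan import *
o=ctrl.get_obs();R0=R.from_rotvec(o['orientation']).as_matrix();y=np.degrees(np.arctan2(R0[1,1],R0[0,1]))
print(o['t'],o['ee_pos'],y,R0[:,2],o['qpos'],o['ft_force'])
plan(o['ee_pos'],y,[644,-241,150],-10,3)
E
```

```text
2.5 [541.09261338 -23.3927431  191.38448465] 5.9029850696582855 [ 1.73489218e-03  1.02612303e-04 -9.99998490e-01] [-6.52950228e-02  3.67893230e-01  1.85479790e+00  2.71565918e-04
  9.17177038e-01 -1.68486425e-01] [-0.60363685  0.86071898  0.50014379]
0 0.029 [-0.95  0.33  0.17]
1 0.03 [-0.91  0.42  0.17]
2 0.029 [-0.87  0.5   0.18]
end [ 643.8 -241.3  149.8] -9.937014930341714
```

Emit:
arm_command --rows '[0,0,0.029,-0.95,0.33,0,1,0,0,0.029,-0.95,0.33,0,1,0,0,0.029,-0.95,0.33,0,1]'

```text
t: 2.8
ee_pos: [574.7, -96.1, 191.5]
orientation: [2.207, 2.234, 0.002]
ft_force: [0.1, 0.5, -0.3]
width: 88.0
grasp_force: 0.0
```

Emit:
arm_command --rows '[0,0,0.03,-0.91,0.42,0,1,0,0,0.03,-0.91,0.42,0,1,0,0,0.03,-0.91,0.42,0,1]'

```text
t: 3.1
ee_pos: [609.1, -168.3, 191.5]
orientation: [2.31, 2.128, 0.001]
ft_force: [-1.1, 0.6, -0.7]
width: 87.7
grasp_force: 0.0
```

Emit:
arm_command --rows '[0,0,0.029,-0.87,0.5,0,1,0,0,0.029,-0.87,0.5,0,1,0,0,0.029,-0.87,0.5,0,1,0,0,0.029,-0.87,0.5,0,1]'

```text
t: 3.5
ee_pos: [641.4, -238.4, 190.8]
orientation: [-2.402, -2.022, 0.0]
ft_force: [-0.2, 0.9, 0.6]
width: 87.8
grasp_force: 0.0
```

```bash
python3 - <<'E'
from plan import *
o=ctrl.get_obs();R0=R.from_rotvec(o['orientation']).as_matrix();y=np.degrees(np.arctan2(R0[1,1],R0[0,1]))
print(o['t'],o['ee_pos'],y,o['ft_force'])
im,d=snap('wrist','w1')
p=ctrl.camera_params('wrist');K=np.array(p['camera_matrix']);T=np.array(p['tool_from_camera'])
v,u=np.indices(d.shape);x=(u-K[0,2])/K[0,0];yy=(v-K[1,2])/K[1,1];r=np.hypot(x,yy)+1e-9
ray_=np.stack([x/r*np.tan(r),yy/r*np.tan(r),np.ones_like(r)],-1)
P=(ray_*d[...,None])@T[:3,:3].T+T[:3,3];W=P@R0.T+o['ee_pos']
m=(d>0)&(r<1.4)&(W[...,2]>72)&(W[...,2]<92)&(np.hypot(W[...,0]-644,W[...,1]+241)<60)
print(m.sum(),np.median(W[m][:,2]) if m.any() else 0)
if m.sum()>50: print(cv2.minAreaRect(W[m][:,:2].astype(np.float32)), np.percentile(W[m],[2,98],axis=0).round(1))
plan(o['ee_pos'],y,[644,-241,55],-10,2)
E
```

```text
3.5 [ 641.38685781 -238.40311299  190.77290716] -9.80785700527738 [-0.24866349  0.90816955  0.63795029]
5193 79.64935433422359
((643.1920166015625, -240.6380615234375), (86.51211547851562, 46.30548858642578), 79.634765625) [[ 619.2 -278.2   77. ]
 [ 667.7 -200.4   83.3]]
0 0.001 [-0.01  0.02  0.85]
1 0.0 [-0.02  0.02  0.85]
end [ 644.1 -241.3   54.8] -9.98785700527738
```

View pics/w1.png

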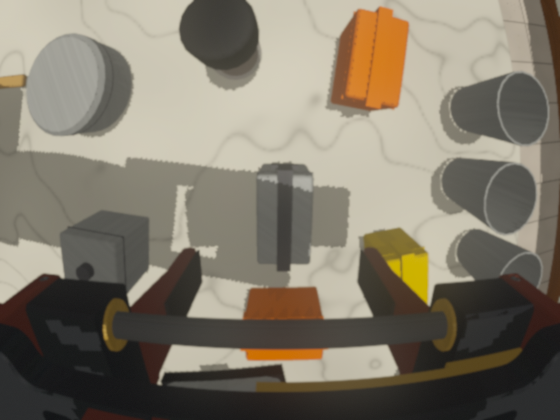

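The wrist view shows the clipped tin under the gripper at about (285,215), with finger room on both sides. It measures (643,-241), yaw 79.6°, top at 80 mm, which agrees with the other views. I'll descend now.

Emit:
arm_command --rows '[0,0,0,-0.02,0.02,0.5,1,0,0,0,-0.02,0.02,0.85,1,0,0,0,-0.02,0.02,0.85,1,0,0,0,-0.02,0.02,0.85,1]'

```text
t: 3.95
ee_pos: [642.9, -241.2, 123.5]
orientation: [-2.402, -2.023, 0.001]
ft_force: [0.2, 0.7, 0.1]
width: 87.7
grasp_force: 0.0
```

Emit:
arm_command --rows '[0,0,0,0,0,0.3,1,0,0,0,0,0,0.6,1,0,0,0,0,0,0.83,1,0,0,0,0,0,0.83,1,0,0,0,0,0,0.83,1]'

```text
t: 4.45
ee_pos: [643.7, -242.9, 57.8]
orientation: [2.404, 2.022, 0.001]
ft_force: [0.8, 0.0, 0.2]
width: 87.7
grasp_force: 0.0
```

Emit:
arm_command --rows '[0,0,0,0,0,0,-0.2,0,0,0,0,0,0,-1,0,0,0,0,0,0,-1,0,0,0,0,0,0,-1,0,0,0,0,0,0,-1]'

```text
t: 4.95
ee_pos: [643.2, -243.1, 57.1]
orientation: [2.404, 2.022, 0.0]
ft_force: [0.6, -0.3, -0.8]
width: 51.4
grasp_force: 0.0
```

Emit:
arm_command --rows '[0,0,0,0,0,0,-1,0,0,0,0,0,0,-1,0,0,0,0,0,0,-1,0,0,0,0,0,0,-1,0,0,0,0,0,0,-1]'

```text
t: 5.45
ee_pos: [643.4, -243.1, 57.1]
orientation: [2.404, 2.022, 0.0]
ft_force: [1.1, -0.5, 1.7]
width: 46.0
grasp_force: 29.9
```

Emit:
arm_command --rows '[0,0,0,0,0,-0.15,-1,0,0,0,0,0,-0.4,-1,0,0,0,0,0,-0.7,-1,0,0,0,0,0,-1,-1,0,0,0,0,0,-1,-1]'

```text
t: 5.95
ee_pos: [644.9, -243.7, 140.7]
orientation: [2.401, 2.019, 0.004]
ft_force: [-0.2, 0.1, -2.8]
width: 46.2
grasp_force: 29.9
```

Emit:
arm_command --rows '[0,0,0,0,0,-0.3,-1,0,0,0,0,0,-0.6,-1,0,0,0,0,0,-0.9,-1,0,0,0,0,0,-0.9,-1]'

```text
t: 6.35
ee_pos: [644.4, -243.5, 211.3]
orientation: [2.401, 2.02, 0.003]
ft_force: [-0.3, 0.3, -2.4]
width: 46.1
grasp_force: 29.9
```

```bash
python3 - <<'E'
from plan import *
o=ctrl.get_obs();R0=R.from_rotvec(o['orientation']).as_matrix();y=np.degrees(np.arctan2(R0[1,1],R0[0,1]))
print(o['t'],o['ee_pos'],y,o['ft_force'],o['width'],o['grasp_force'])
# tin centre sits +2.3 along tin length from TCP -> TCP target is back by that along tray long axis (98.8 deg)
a=np.radians(98.8);g=np.array([571.5,119.0])-2.3*np.array([np.cos(a),np.sin(a)]);print(g)
plan(o['ee_pos'],y,[*g,o['ee_pos'][2]],8.8,5)
E
```

```text
6.35 [ 644.41215146 -243.5020516   211.25781176] -9.872767135233877 [-0.31396405  0.27536243 -2.40127383] 46.061591320721426 29.940909147262573
[571.85186742 116.72707472]
0 -0.021 [ 0.86 -0.33  0.  ]
1 -0.021 [ 0.88 -0.28  0.  ]
2 -0.021 [ 0.89 -0.22  0.  ]
3 -0.02 [ 0.9  -0.16  0.  ]
4 -0.021 [ 0.91 -0.1   0.  ]
end [571.6 116.5 211.3] 8.847232864766124
```

Emit:
arm_command --rows '[0,0,-0.007,0.3,-0.11,0,-1,0,0,-0.014,0.6,-0.22,0,-1,0,0,-0.021,0.86,-0.33,0,-1]'

```text
t: 6.65
ee_pos: [627.5, -169.4, 206.6]
orientation: [-2.333, -2.099, 0.003]
ft_force: [0.3, 0.8, -2.4]
width: 45.8
grasp_force: 29.9
```

Emit:
arm_command --rows '[0,0,-0.01,0.44,-0.14,0,-1,0,0,-0.021,0.88,-0.28,0,-1]'

```text
t: 6.85
ee_pos: [612.9, -97.0, 207.2]
orientation: [-2.264, -2.176, 0.002]
ft_force: [1.1, -0.2, -1.6]
width: 45.7
grasp_force: 29.9
```

Emit:
arm_command --rows '[0,0,-0.01,0.45,-0.11,0,-1,0,0,-0.021,0.89,-0.22,0,-1]'

```text
t: 7.05
ee_pos: [598.1, -24.7, 207.5]
orientation: [-2.19, -2.251, 0.002]
ft_force: [0.9, -0.4, -1.9]
width: 46.0
grasp_force: 29.9
```

Emit:
arm_command --rows '[0,0,-0.01,0.45,-0.08,0,-1,0,0,-0.02,0.9,-0.16,0,-1]'

```text
t: 7.25
ee_pos: [583.4, 46.9, 207.5]
orientation: [-2.118, -2.319, 0.002]
ft_force: [0.1, 0.2, -2.2]
width: 46.1
grasp_force: 29.9
```

Emit:
arm_command --rows '[0,0,-0.007,0.4,-0.05,0,-1,0,0,-0.014,0.7,-0.08,0,-1,0,0,-0.021,0.91,-0.1,0,-1,0,0,-0.021,0.91,-0.1,0,-1,0,0,-0.021,0.91,-0.1,0,-1]'

```text
t: 7.75
ee_pos: [570.1, 116.9, 208.3]
orientation: [-2.042, -2.387, 0.001]
ft_force: [-0.1, -0.8, -2.1]
width: 45.6
grasp_force: 29.9
```

```bash
python3 - <<'E'
from plan import *
o=ctrl.get_obs();R0=R.from_rotvec(o['orientation']).as_matrix();y=np.degrees(np.arctan2(R0[1,1],R0[0,1]))
print(o['t'],o['ee_pos'],y,R0[:,2],o['ft_force'],o['width'],o['grasp_force'])
im,d=snap('scene','s2');P=cloud('scene',d)
z0=o['ee_pos'][2]-57
m=(np.hypot(P[...,0]-571,P[...,1]-119)<70)&(P[...,2]>z0-12)&(P[...,2]<z0+30)
q=P[m];print(len(q),'bottom z expected',z0,np.percentile(q,[1,50,99],axis=0).round(1))
cv2.imwrite('pics/s2c.png',cv2.resize(im[60:280,270:480,::-1],None,fx=2.5,fy=2.5))
plan(o['ee_pos'],y,[571.9,116.7,67],8.8,2)
E
```

```text
7.75 [570.12540102 116.90758694 208.3295048 ] 8.889558807661555 [-6.96185922e-04 -5.51134749e-04 -9.99999606e-01] [-0.09890252 -0.78015736 -2.11346323] 45.61895127821295 29.940861761569977
458 bottom z expected 151.32950480390357 [[570.1  84.3 154. ]
 [591.2 123.7 168.1]
 [598.6 160.  181.1]]
0 0.0 [-0.    0.01  0.88]
1 0.0 [-0.01  0.01  0.89]
end [571.8 116.4  66.7] 8.889558807661555
```

View pics/s2c.png

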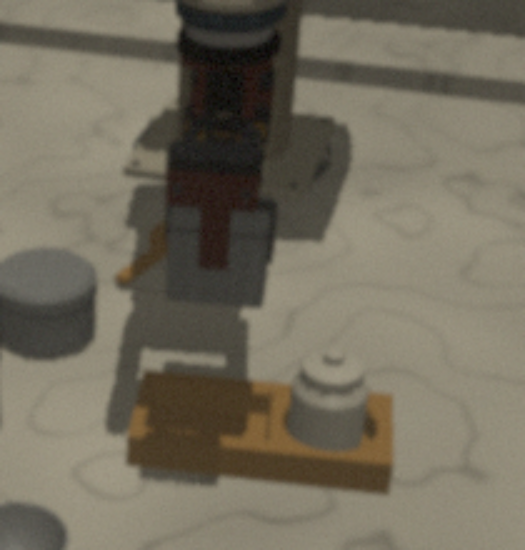

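The tin hangs upright in the grip, with its bottom at about z 152 (crop (215,300)). It is lined up with the pocket, and the jar is clear to the right. I'll lower it.

Emit:
arm_command --rows '[0,0,0,0,0.01,0.3,-1,0,0,0,0,0.02,0.6,-1,0,0,0,0,0.02,0.9,-1,0,0,0,0,0.02,0.9,-1]'

```text
t: 8.2
ee_pos: [570.0, 115.6, 133.9]
orientation: [-2.043, -2.382, 0.008]
ft_force: [0.1, -0.6, -2.3]
width: 46.0
grasp_force: 29.9
```

Emit:
arm_command --rows '[0,0,0,0,0,0.2,-1,0,0,0,0,0,0.4,-1,0,0,0,0,0,0.5,-1,0,0,0,0,0,0.5,-1,0,0,0,0,0,0.5,-1]'

```text
t: 8.7
ee_pos: [572.5, 117.0, 97.7]
orientation: [2.044, 2.385, 0.001]
ft_force: [-0.4, 0.9, -1.7]
width: 45.6
grasp_force: 29.9
```

```bash
python3 - <<'E'
from plan import *
o=ctrl.get_obs();R0=R.from_rotvec(o['orientation']).as_matrix();y=np.degrees(np.arctan2(R0[1,1],R0[0,1]))
print(o['t'],o['ee_pos'],y,R0[:,2],o['ft_force'])
plan(o['ee_pos'],y,[571.9,116.7,66],8.8,1)
im,d=snap('scene','s3')
cv2.imwrite('pics/s3c.png',cv2.resize(im[110:270,290:450,::-1],None,fx=3.5,fy=3.5))
E
```

```text
8.7 [572.52614021 117.04568658  97.65956274] 8.82111787745952 [ 8.56623195e-04  1.42531906e-04 -9.99999623e-01] [-0.38551491  0.87819018 -1.73032336]
0 0.0 [-0.   -0.01  0.4 ]
end [571.7 116.9  65.7] 8.82111787745952
```

View pics/s3c.png

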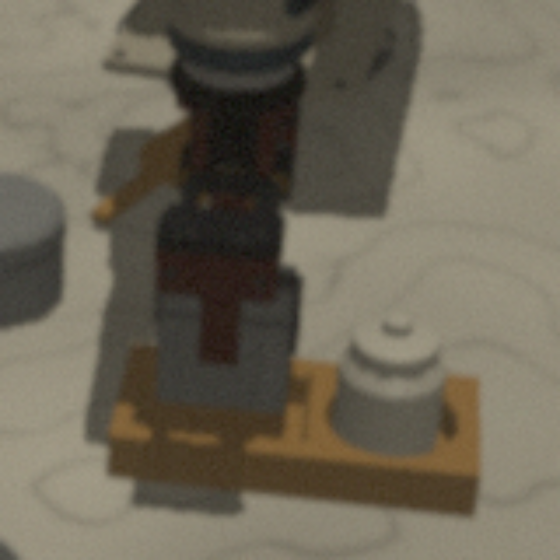

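The tin is just above the pocket, centred between the tray's end wall (130) and the dividing wall (305) in the crop. I'll lower it slowly.

Emit:
arm_command --rows '[0,0,0,0,0,0.08,-1,0,0,0,0,0,0.16,-1,0,0,0,0,0,0.24,-1,0,0,0,0,0,0.3,-1,0,0,0,0,0,0.3,-1]'

```text
t: 9.25
ee_pos: [571.3, 117.2, 71.8]
orientation: [-2.043, -2.385, 0.002]
ft_force: [0.7, -0.1, -2.5]
width: 46.0
grasp_force: 29.9
```

Emit:
arm_command --rows '[0,0,0,0,0,0.02,-1,0,0,0,0,0,0.04,-1,0,0,0,0,0,0.06,-1,0,0,0,0,0,0.07,-1,0,0,0,0,0,0.07,-1]'

```text
t: 9.75
ee_pos: [571.9, 117.2, 67.2]
orientation: [-2.043, -2.386, 0.0]
ft_force: [0.5, -0.1, -1.2]
width: 45.5
grasp_force: 29.9
```

Emit:
arm_command --rows '[0,0,0,0,0,0.01,-1,0,0,0,0,0,0.02,-1,0,0,0,0,0,0.02,-1,0,0,0,0,0,0.02,-1]'

```text
t: 10.15
ee_pos: [572.0, 117.2, 65.7]
orientation: [-2.043, -2.386, 0.0]
ft_force: [-0.4, -0.7, -1.8]
width: 46.1
grasp_force: 29.9
```

Emit:
arm_command --rows '[0,0,0,0,0,0.01,-1,0,0,0,0,0,0.01,-1,0,0,0,0,0,0.01,-1]'

```text
t: 10.45
ee_pos: [572.0, 117.3, 65.0]
orientation: [2.043, 2.386, 0.0]
ft_force: [0.6, 0.4, 0.1]
width: 45.8
grasp_force: 29.9
```

Emit:
arm_command --rows '[0,0,0,0,0,0.01,-1,0,0,0,0,0,0.01,-1,0,0,0,0,0,0.01,-1]'

```text
t: 10.75
ee_pos: [572.1, 117.3, 65.0]
orientation: [2.043, 2.386, 0.0]
ft_force: [-1.9, -0.7, 8.3]
width: 45.7
grasp_force: 29.9
```

Contact: 8 N upward at the expected height (65 = 57 + 8). I'll release and rise.

Emit:
arm_command --rows '[0,0,0,0,0,0,-0.5,0,0,0,0,0,0,0.2,0,0,0,0,0,0,0.6,0,0,0,0,0,0,1,0,0,0,0,0,0,1]'

```text
t: 11.25
ee_pos: [572.0, 117.3, 64.0]
orientation: [-2.043, -2.386, 0.0]
ft_force: [-0.6, 0.4, -0.6]
width: 72.9
grasp_force: 0.0
```

Emit:
arm_command --rows '[0,0,0,0,0,0,1,0,0,0,0,0,0,1,0,0,0,0,0,0,1,0,0,0,0,0,0,1,0,0,0,0,0,0,1]'

```text
t: 11.75
ee_pos: [572.0, 117.3, 64.1]
orientation: [-2.044, -2.386, -0.0]
ft_force: [0.0, -0.4, -1.0]
width: 87.7
grasp_force: 0.0
```

Emit:
arm_command --rows '[0,0,0,0,0,-0.2,1,0,0,0,0,0,-0.6,1,0,0,0,0,0,-1,1,0,0,0,0,0,-1,1]'

```text
t: 12.15
ee_pos: [574.9, 117.8, 149.3]
orientation: [2.04, 2.382, 0.01]
ft_force: [-0.4, 0.5, 0.5]
width: 88.0
grasp_force: 0.0
```

Emit:
arm_command --rows '[0,0,0,0,0,-0.5,1,0,0,0,0,0,-1,1,0,0,0,0,0,-1,1]'

```text
t: 12.45
ee_pos: [574.8, 117.8, 229.6]
orientation: [2.04, 2.382, 0.011]
ft_force: [0.4, 0.1, -1.0]
width: 88.0
grasp_force: 0.0
```

Emit:
arm_command --rows '[0,0,0,0.5,-0.5,0,1,0,0,0,1,-1,0,1,0,0,0,1,-1,0,1,0,0,0,1,-1,0,1]'

```text
t: 12.85
ee_pos: [478.9, 184.7, 223.8]
orientation: [-2.04, -2.388, 0.001]
ft_force: [0.8, -0.5, -1.0]
width: 87.6
grasp_force: 0.0
```

```bash
python3 - <<'E'
from plan import *
o=ctrl.get_obs();print(o['t'],o['ee_pos'],o['ft_force'])
im,d=snap('top','t4');P=cloud('top',d);v,u=np.indices(d.shape)
m=(np.hypot(P[...,0]-571.5,P[...,1]-119)<52)&(P[...,2]>70)&(P[...,2]<100)
q=P[m];print(len(q),np.percentile(q[:,2],[3,50,97]).round(1),cv2.minAreaRect(q[:,:2].astype(np.float32)))
A=np.c_[q[:,:2]-q[:,:2].mean(0),np.ones(len(q))];print('tilt',np.linalg.lstsq(A,q[:,2],rcond=None)[0][:2])
im2,d2=snap('scene','s4')
c=np.zeros((600,800,3),np.uint8);c[:300,:420]=cv2.resize(im[160:260,110:250],None,fx=3,fy=3);c[300:,:420]=cv2.resize(im2[170:270,300:440],None,fx=3,fy=3)
cv2.imwrite('pics/fin.png',c[:,:420,::-1])
E
```

```text
12.85 [478.89647003 184.72205982 223.76077381] [ 0.78039208 -0.49859652 -0.98235194]
1195 [76.5 88.5 92.6] ((570.5376586914062, 119.24714660644531), (46.628292083740234, 86.7045669555664), 8.74888801574707)
tilt [0.07224273 0.02562782]
```

View pics/fin.png

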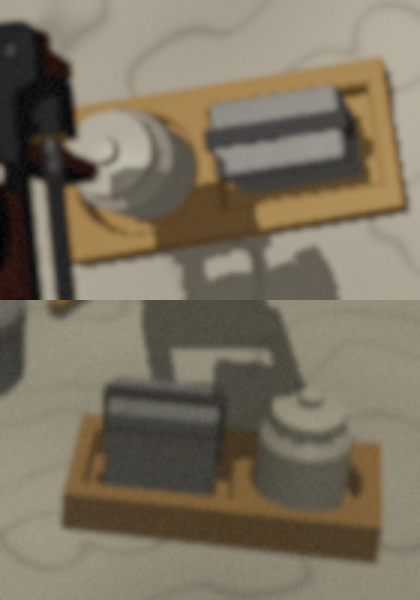

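The tin stands square in the pocket at (570.5,119.2), yaw 8.7°, with its top at 88.5 mm, which is the 8 mm floor plus 80 mm. The jar is undisturbed and the gripper is clear at z 224.

```bash
python3 -c "
from workcell import ctrl
print(ctrl.close_job())"
```

```text
the job is handed in; nothing more can be done
None
```

The tea tin is seated upright and square in the oblong pocket and released, the square tin and cumin jar were left alone, and the job was handed in at about 13 s.

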